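Clear the painting board, tilt it to the index and hold it

TASK

Put the two wooden offcuts lying on the hinged painting board into the open plywood bin while the board still lies flat. Then lift the free edge of the board, which has a wooden pull, until it lies at the same slope as the metal index arm at its side, and finish while still holding it up there steadily with the fingers, because the board drops if it is let go. Do not shift the index arm, the paint tub, the water jar or the cat figure.

Things in the scene. Friction and masses are not known exactly. Their poses are not given: they have to be found in the camera images.
- easel: fixed dark wooden base of the tilting painting board, 270 x 290 x 18 mm. Origin: middle of its underside. x points level from the board's free edge (robot side) to the hinge (far side), y left along the hinge, z up. Hinge axis at x = +115 mm, z = 27 mm, parallel to y. A thin steel guide arc (200 mm radius about the hinge) stands at its left side, y = +170 mm
- flap: the painting board: plywood 235 x 280 x 12 mm, 0.4 to 0.75 kg, hinged at its far edge, no spring: falls flat if let go. Origin on the hinge axis at mid width and mid thickness; the board runs 235 mm from there along its -x axis; z is normal to it, upper face at z = +6 mm. Flat (0 rad), its axes are parallel to the easel's; lifting turns it about +y, free edge up, to at most 1.3 rad
- flap_handle (a point): centre of the board's wooden pull: a disc 36 mm in diameter, 28 mm thick, standing on edge on a 22 x 28 mm neck, flat sides facing the board's +y and -y: fingers closed on it along y can turn on it as the board tilts. In the board's frame at x = -200, y = 0, z = +40 mm (34 mm above the upper face; its top is 52 mm above that face)
- index: index arm that marks the slope: aluminium bar 215 x 8 x 14 mm with a brass disc (24 mm diameter) at its end, turning stiffly on the same hinge axis, 153 mm left of the board's middle. Origin on the hinge axis at the board's mid width; the bar runs along its -x direction. Its slope is 0.45 to 0.85 rad above level. Target: the board's x axis parallel to this x axis
- index_tip (a point): centre of the brass disc at the end of the index arm, 218 mm from the hinge axis
- offcut_block: loose wooden block 55 (x) x 30 (y) x 30 (z) mm, 25 to 50 g, flat on the board. Origin: its middle
- offcut_step: loose stepped wooden offcut, 50 (x) x 30 (y) mm, 18 mm high with a further 18 mm high step over its -x half (x from -25 to +1 mm), 20 to 45 g, flat on the board with the step up. Origin: middle of the 50 x 30 x 36 mm outline, 18 mm above its underside
- bin: open-topped plywood bin 150 x 150 x 90 mm, walls 5 mm, 0.8 kg, loose on the table to the left or right of the easel. Origin: middle of its underside
- paint_tub: bystander: white paint tub, 90 mm diameter, 110 mm high, on the other side of the easel from the bin. Origin: middle of its underside
- water_jar: bystander: empty glass jar, 80 mm diameter, 100 mm high, standing beyond the bin or the tub, left or right. Origin: middle of its underside
- cat_figure: bystander: orange cat figure on a 60 x 70 mm dark plinth, about 100 mm high, standing beyond the bin or the tub, on the other side from the jar. Origin: middle of its underside
There are look-alikes about, which are no part of the job. Leave any black look-alike of the offcut_block alone. Leave any blue look-alike of the offcut_step alone.

How it is judged:
By the outcome, as a careful person would: the job done as asked, in the order asked, and still so for the second after the job is handed in, while the arm keeps its last pose, push and grip.
It also fails if it takes over 72 s, if anything falls off the work surface, if the arm or the gripper's body presses on something with over 40 N, if the wrist force passes 120 N, or if a joint passes its speed limit or range.

ROBOT

A 6-joint arm with a two-finger parallel gripper is mounted at the origin on the work surface. World frame = base frame: x ahead of the robot, y to its left, z up, the work surface at z = 0. Lengths are in m, angles in rad, forces in N, time in s.
With the tool pointing down it reaches from about 0.375 to 0.9 m from the base axis. Payload 3.1 kg.
Tool frame: the origin (TCP) lies midway between the tips of the shut fingers; the grasp point (between the pads) lies robot.grip_depth behind it (robot.grip_depth is the distance from the TCP to the grasp point, in m); z points along the fingers, y is the line along which they close (so a half turn about z gives the same grasp; the last joint's range is limited). The gripper opens to 87 mm and grips with 3 to 60 N. Pads are 19 mm wide; open, the fingers measure 117 mm over their backs; the gripper's body (75 mm by 190 mm) begins 51 mm behind the grasp point.
Start: joints at [-1.49, 0.527, 1.433, -0, 1.181, -0.178], TCP at [0.161, -0.604, 0.223] pointing down, gripper open.
Joint ranges: [-3.08, 3.08], [-0.75, 2.2], [0.22, 2.44], [-1.43, 4.57], [0, 2.65], [-2.85, 2.85]. Speed limits (rad/s): [2.79, 2.79, 3.14, 3.14, 3.14, 3.14].

INTERFACE

Orientations are given as a unit quaternion [x, y, z, w].
In Python, from rig import robot gives the robot as it stands.
- The arm moves only by the tool creep_tool, called after ">>>" as name(argument=value, ...), one argument or row to a line, values as JSON. Schema: {"type":"object","properties":{"plan":{"type":"object","properties":{"tx":{"type":"array","items":{"type":"number"},"minItems":1,"maxItems":20},"ty":{"type":"array","items":{"type":"number"},"minItems":1,"maxItems":20},"tz":{"type":"array","items":{"type":"number"},"minItems":1,"maxItems":20},"turn":{"type":"array","items":{"type":"number"},"minItems":1,"maxItems":20}},"additionalProperties":false,"required":["tx","ty","tz","turn"]},"jaw":{"type":"number"},"squeeze":{"type":"number"},"only":{"type":"string"},"quiet":{"type":"boolean"},"lines":{"type":"string"}},"required":["plan"],"additionalProperties":false}. plan is an object with one list for each field, all of the same length, 1 to 20, a row being the entries at one place: tx, ty, tz (the shift in m), turn (a turn about the tool's z in rad); each row shifts and turns the commanded pose from where the row before left it, along the tool's axes as they then stand; what a row does not reach is not made up. A row lasts 1/12 s, in which the tool goes at most 0.0417 m and 0.125 rad, less where a joint would pass 70% of its speed; a pose out of reach is approached as far as the arm can. jaw is the finger opening in m, set as the call begins (left out keeps the last). The fingers move at their own pace and stop on an object; squeeze is the grip in N (left out, the last holds). Time passes only in rows, so rows that do not move let the fingers close. The tool returns the time, the measured TCP pose, the force, the opening and the grip force at its end. only (a regular expression) keeps the lines of the reply that match it, lines (a string "A,B") keeps lines A to B, and quiet returns only ok. Input that does not fit is refused with a message, and nothing moves.
- robot.get_obs(): the state, without advancing time (a new reading comes with each control period).
- robot.camera(name): name is "scene" or "side" or "wrist"; returns a dict with "img" (400x640x3 uint8, red, green, blue), "fx", "fy", "cx", "cy" (pixels), "k1" (the pictures are not rectified: a ray, as slopes to the right and down, at radius r is drawn at 1 + k1 r^2 times it, then the intrinsics apply), "xyz" and "attitude" of the camera in the world. Camera axes: x right, y down, z forward; pixel columns grow to the right and rows downward; lengths in m; the calibration is good to about 2 mm. A picture is of the moment at which its call begins. There is no depth.
- robot.hand_in(): hands the job in; it is judged then, once.
The state is a dict: "time": time; "q": joint angles; "joint_velocities": joint speeds; "joint_torque": joint torques, N m; "position": TCP position; "tool_rot": TCP orientation; "ft_force": force on the tool from outside, world axes, zero at the start; "moment": the same for the moment, N m; "grip_width": finger opening in m; "grip_force": force on a finger pad.
Only numpy, scipy, OpenCV 4.12 (cv2) and the standard library are available. Lean on these libraries where they do the work, as an engineer would, in place of code of your own. Each camera call takes 0.05 s, during which the arm holds its last target. There are 200 camera calls.

## Working session

There is one attempt and no reset: what is moved stays moved. The work goes in short steps, Python scripts to look and compute and a tool call to move; the robot and the scene stay as the last step left them, time stands still between calls to the robot, and variables do not carry over. Pictures are saved under pics/ and viewed, at most 13 in all, crops included, and the job is handed in when it is done.

```bash
ls; mkdir -p pics; python3 - <<'E'
from rig import robot
import cv2
o=robot.get_obs();print(o,robot.grip_depth)
for n in("scene","side"):
    c=robot.camera(n);cv2.imwrite(f"pics/{n}0.png",c["img"][:,:,::-1]);print(n,{k:v for k,v in c.items() if k!="img"})
E
```

```text
pics
{'time': 0.0, 'q': array([-1.48946647e+00,  5.28463471e-01,  1.43393230e+00,  9.04588747e-06,
        1.18137813e+00, -1.78514981e-01]), 'joint_velocities': array([ 0.00159327, -0.00093222,  0.0005753 , -0.00016718, -0.00014872,
        0.00183735]), 'joint_torque': array([-2.77496301e-04, -4.40042818e+01, -1.76595801e+01,  6.34020218e-02,
        5.83493756e-02, -1.58813668e-04]), 'position': array([ 0.16054212, -0.603259  ,  0.22156375]), 'tool_rot': array([ 9.91571581e-01,  1.29555430e-01,  5.71527926e-05, -1.08913206e-03]), 'ft_force': array([-0.14947118,  0.67307512,  0.14354072]), 'moment': array([-0.05118025, -0.01375818,  0.03321947]), 'grip_force': 0.0, 'grip_width': 0.0868457776575702} 0.0187
scene {'fx': 381.0866241977499, 'fy': 381.0866241977499, 'cx': 318.42005840571557, 'cy': 202.15046234164825, 'k1': -0.07386508419927229, 'xyz': array([ 1.15217917, -0.52044656,  0.60558561]), 'attitude': array([ 0.79823034,  0.37384909, -0.19924024, -0.42821549])}
side {'fx': 380.481600218297, 'fy': 380.481600218297, 'cx': 316.7346204351079, 'cy': 197.2932579009328, 'k1': -0.09046640868761106, 'xyz': array([0.29446324, 0.76202594, 0.76138638]), 'attitude': array([-0.15538061,  0.89801382, -0.40682539,  0.06261901])}
```

View pics/scene0.png

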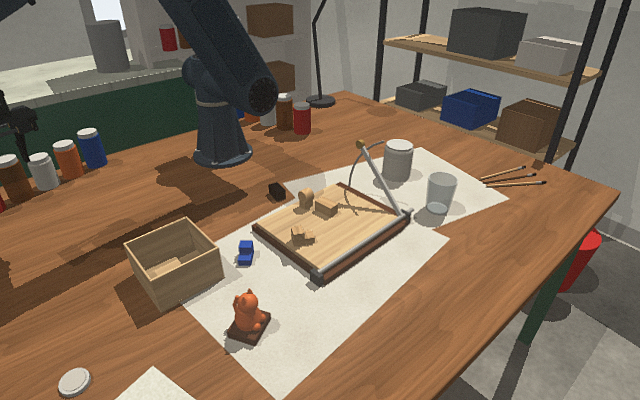

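View pics/side0.png

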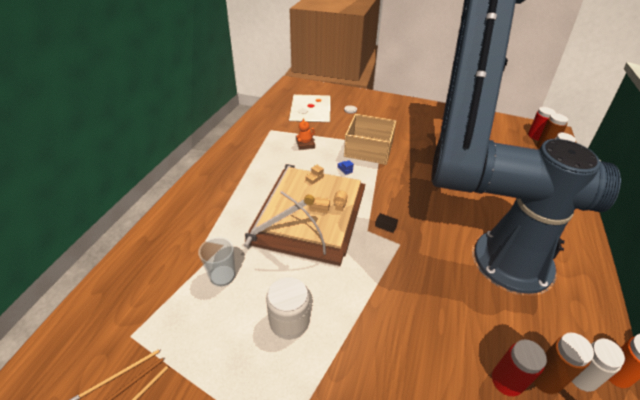

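Scene view: the wooden block is at (326,207), the stepped offcut at (302,236), and the pull (disc) at (306,198). The look-alikes are a black block at (277,191) and a blue step at (246,252). The bin is at (172,260), to the robot's right. I choose the bare-wood pieces on the board and check them in a close crop.

```bash
cat > h.py <<'E'
import numpy as np, cv2
from scipy.spatial.transform import Rotation as R
def ray(c,u,v):
    K=np.array([[c["fx"],0,c["cx"]],[0,c["fy"],c["cy"]],[0,0,1]])
    p=cv2.undistortPoints(np.array([[[u,v]]],float),K,np.array([c["k1"],0,0,0,0]))[0,0]
    d=R.from_quat(c["attitude"]).apply([p[0],p[1],1]);return c["xyz"],d/np.linalg.norm(d)
def onz(c,u,v,z):
    o,d=ray(c,u,v);return o+d*(z-o[2])/d[2]
def tri(c1,p1,c2,p2):
    a,d=ray(c1,*p1);b,e=ray(c2,*p2)
    s=np.linalg.lstsq(np.c_[d,-e],b-a,rcond=None)[0]
    P,Q=a+s[0]*d,b+s[1]*e;return (P+Q)/2,np.linalg.norm(P-Q)
def proj(c,P):
    K=np.array([[c["fx"],0,c["cx"]],[0,c["fy"],c["cy"]],[0,0,1]])
    r=R.from_quat(c["attitude"]).inv();return cv2.projectPoints(np.atleast_2d(P).astype(float),r.as_rotvec(),r.apply(-c["xyz"]),K,np.array([c["k1"],0,0,0,0]))[0][:,0]
E
python3 - <<'E'
import cv2,numpy as np
def crop(n,x,y,w,h,k):
    a=cv2.resize(cv2.imread(f"pics/{n}0.png")[y:y+h,x:x+w],None,fx=k,fy=k,interpolation=cv2.INTER_CUBIC)
    for i in range(0,w,20):
        cv2.putText(a,str(x+i),(i*k,10),0,.35,(255,0,255));cv2.line(a,(i*k,0),(i*k,3),(255,0,255))
        a[::8,i*k]=(255,0,255)
    for j in range(0,h,20): cv2.putText(a,str(y+j),(0,j*k+4),0,.35,(255,0,255));a[j*k,::8]=(255,0,255)
    return a
cv2.imwrite("pics/c1.png",crop("scene",240,130,185,150,4))
cv2.imwrite("pics/c2.png",crop("side",240,110,160,155,4)[:600])
E
```

```text
(no output)
```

View pics/c1.png

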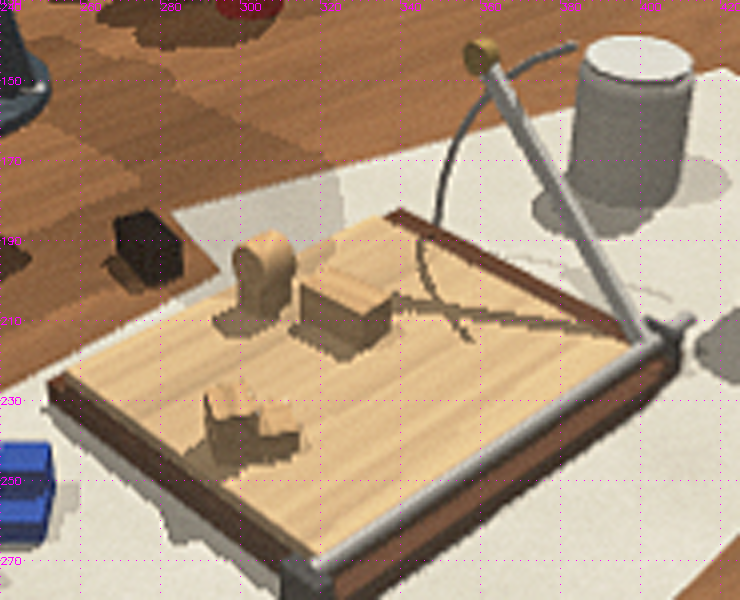

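View pics/c2.png

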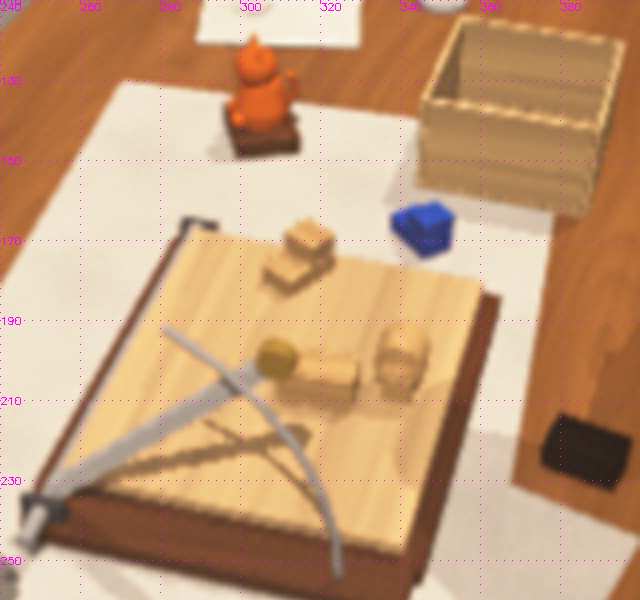

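Close crops confirm the choice. The block's top face is around scene (326,202). The step, at about (302,234), has its high half on the left/robot-right side. The pull disc is at (306,195) and the brass tip at (360.5,144); in the side view the tip is at (309,200).

```bash
cat > m.py <<'E'
from h import *
from rig import robot
np.set_printoptions(precision=4,suppress=True)
s=robot.camera("scene");d=robot.camera("side")
S=lambda x,y:(240+x/4-.375,130+y/4-.375)
D=lambda x,y:(240+x/4-.375,110+y/4-.375)
print("corners scene");
for p in[(388,212),(65,372),(315,558),(640,345)]:print(onz(s,*S(*p),.033))
print("corners side")
for p in[(405,553),(482,280),(205,232),(75,487)]:print(onz(d,*D(*p),.033))
print("tip",tri(s,S(482,57),d,D(277,359)))
print("pull",tri(s,S(265,255),d,D(402,350)))
print("block top scene")
for p in[(302,283),(335,264),(392,292),(358,318)]:print(onz(s,*S(*p),.063))
print("block side");
for p in[(360,358),(356,380),(305,350)]:print(onz(d,*D(*p),.063))
print("step high side, low")
for p in[(285,240),(305,219),(335,237),(313,257)]:print(onz(d,*D(*p),.069))
for p in[(264,266),(287,285),(310,268),(285,250)]:print(onz(d,*D(*p),.051))
print("step scene hi");
for p in[(205,393),(240,380),(250,403),(217,413)]:print(onz(s,*S(*p),.069))
for p in[(260,405),(290,400),(300,430),(265,440)]:print(onz(s,*S(*p),.051))
print("bin rim side z=.09")
for p in[(462,17),(625,42),(600,125),(428,97)]:print(onz(d,*D(*p),.09))
print("bin scene")
for p in[(124,249),(187,218),(222,250),(157,284)]:print(onz(s,*p,.09))
E
python3 m.py
```

```text
corners scene
[0.447  0.1399 0.033 ]
[ 0.4633 -0.1483  0.033 ]
[ 0.6918 -0.1344  0.033 ]
[0.6755 0.1527 0.033 ]
corners side
[0.4368 0.1397 0.033 ]
[ 0.4597 -0.1449  0.033 ]
[ 0.6818 -0.1277  0.033 ]
[0.6569 0.1592 0.033 ]
tip (array([0.5194, 0.151 , 0.1806]), np.float64(0.0016435304308814935))
pull (array([ 0.4836, -0.0033,  0.0712]), np.float64(0.00016491757418807512))
block top scene
[0.5151 0.0021 0.063 ]
[0.5114 0.0333 0.063 ]
[0.5601 0.0398 0.063 ]
[0.5682 0.0037 0.063 ]
block side
[0.5108 0.0057 0.063 ]
[0.5065 0.0281 0.063 ]
[0.5493 0.0109 0.063 ]
step high side, low
[ 0.6026 -0.0952  0.069 ]
[ 0.5973 -0.1254  0.069 ]
[ 0.5686 -0.1118  0.069 ]
[ 0.5761 -0.0829  0.069 ]
[ 0.6144 -0.0817  0.051 ]
[ 0.5904 -0.0663  0.051 ]
[ 0.5811 -0.0914  0.051 ]
[ 0.6063 -0.1057  0.051 ]
step scene hi
[ 0.5755 -0.1202  0.069 ]
[ 0.5785 -0.097   0.069 ]
[ 0.5995 -0.1059  0.069 ]
[ 0.5949 -0.126   0.069 ]
[ 0.5863 -0.0887  0.051 ]
[ 0.5938 -0.072   0.051 ]
[ 0.6195 -0.0854  0.051 ]
[ 0.6137 -0.1066  0.051 ]
bin rim side z=.09
[ 0.5571 -0.4351  0.09  ]
[ 0.411  -0.4444  0.09  ]
[ 0.4064 -0.3032  0.09  ]
[ 0.549  -0.2941  0.09  ]
bin scene
[ 0.4339 -0.4499  0.09  ]
[ 0.4145 -0.2994  0.09  ]
[ 0.5678 -0.2901  0.09  ]
[ 0.5773 -0.4319  0.09  ]
```

Measured against the given sizes:

| Quantity | Result | Check |
|---|---|---|
| Board yaw | about 0.065 | |
| Hinge mid | about (0.686, 0.012) | |
| Index tip radius | 0.2197 | fits 0.218 |
| Index slope | about 0.775 | within 0.45–0.85 |
| Block | (0.537, 0.020) | |
| Step | (0.592, -0.096), yaw about 1.08 | |

Next I move above the step.

>>> creep_tool(
  plan={"tx": [0.034, 0.034, 0.034, 0.034, 0.034, 0.034, 0.034, 0.034, 0.034, 0.034, 0.034, 0.034, 0.034, 0.034, 0.034, 0], "ty": [-0.0236, -0.0236, -0.0236, -0.0236, -0.0236, -0.0236, -0.0236, -0.0236, -0.0236, -0.0236, -0.0236, -0.0236, -0.0236, -0.0236, -0.0236, 0], "tz": [0, 0, 0, 0, 0, 0, 0, 0, 0, 0, 0, 0, 0, 0, 0, 0], "turn": [0, 0, 0, 0, 0, 0, 0, 0, 0, 0, 0, 0, 0, 0, 0, 0]},
  jaw=0.087,
)

```text
time: 1.53
position: [0.5667, -0.1251, 0.2227]
tool_rot: [0.991, 0.133, 0.002, -0.001]
ft_force: [0.4, 0.4, 0.6]
grip_width: 0.0871
grip_force: 0.0
```

```bash
cat > w.py <<'E'
import sys
from h import *
from rig import robot
np.set_printoptions(precision=4,suppress=True)
o=robot.get_obs();print(o["time"],o["position"],R.from_quat(o["tool_rot"]).as_matrix()[:,0],o["q"])
c=robot.camera(sys.argv[1]);cv2.imwrite(f"pics/{sys.argv[2]}.png",c["img"][:,:,::-1]);np.save(f"pics/{sys.argv[2]}.npy",c,allow_pickle=True)
print(c["xyz"])
E
python3 w.py wrist w1
```

```text
1.5333 [ 0.5667 -0.1251  0.2227] [0.9647 0.2633 0.0045] [-0.4116  0.4657  1.5497  0.004   1.1234  0.891 ]
[ 0.6444 -0.1044  0.3843]
```

View pics/w1.png

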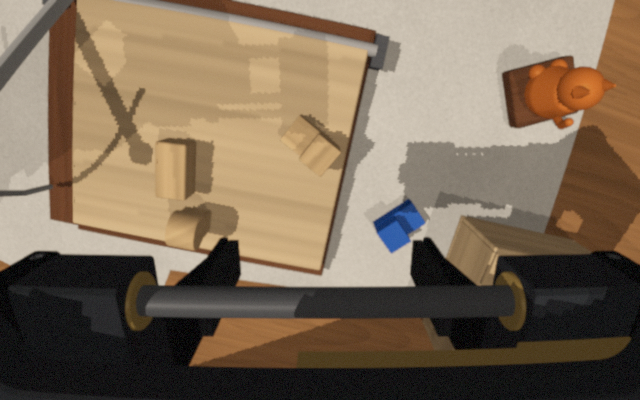

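The wrist view shows the block at (175,168), the step at (312,145) with its high half lower-right at (320,155), the pull at (187,228), the blue look-alike at (400,225) and the bin beyond it at lower right. I zoom in to get precise corners.

```bash
python3 - <<'E'
import cv2
a=cv2.imread("pics/w1.png");x,y,w,h,k=150,105,200,150,4
b=cv2.resize(a[y:y+h,x:x+w],None,fx=k,fy=k,interpolation=cv2.INTER_CUBIC)
cv2.imwrite("pics/c3.png",b)
E
```

```text
(no output)
```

View pics/c3.png

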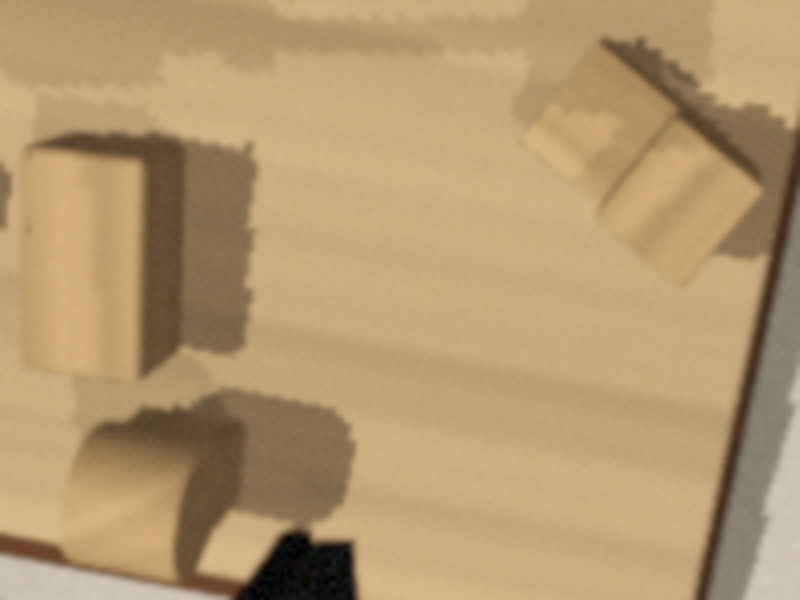

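```bash
python3 - <<'E'
from h import *
from rig import robot
np.set_printoptions(precision=4,suppress=True)
c=np.load("pics/w1.npy",allow_pickle=True).item()
W=lambda x,y:(150+x/4-.375,105+y/4-.375)
def q(n,ps,z):
    P=np.array([onz(c,*W(*p),z) for p in ps]);e=np.diff(np.r_[P,P[:1]],axis=0)
    print(n,P.mean(0),np.linalg.norm(e,axis=1),np.degrees(np.arctan2(e[:,1],e[:,0])))
q("block",[(27,150),(145,157),(137,378),(23,367)],.063)
q("high",[(683,115),(763,187),(683,285),(598,212)],.069)
q("low",[(600,40),(683,115),(598,212),(522,130)],.051)
q("pull",[(100,430),(200,450),(175,580),(65,555)],.083)
for n,(u,v) in dict(hr=(369,46),fr=(322,271),fl=(80,228)).items(): print(n,onz(c,u,v,.033))
for p in [(470,217),(447,262)]: print("bin",onz(c,*p,.09))
E
```

```text
block [0.5382 0.0179 0.063 ] [0.0278 0.0536 0.028  0.0527] [ -78.6804 -173.1865   99.5783    6.4954]
high [ 0.5906 -0.114   0.069 ] [0.024  0.0288 0.0254 0.029 ] [-116.6618  156.5964   63.7473  -26.3283]
low [ 0.5998 -0.0916  0.051 ] [0.0257 0.0306 0.0261 0.0278] [-116.8589  153.6717   57.0808  -26.9245]
pull [ 0.4916 -0.0095  0.083 ] [0.0233 0.0339 0.0265 0.0335] [-86.578  178.8983  91.7444  -6.6736]
hr [ 0.6952 -0.1325  0.033 ]
fr [ 0.4597 -0.1507  0.033 ]
fl [0.4374 0.1207 0.033 ]
bin [ 0.5757 -0.2569  0.09  ]
bin [ 0.5286 -0.2529  0.09  ]
```

>>> creep_tool(
  plan={"tx": [0.0274, 0, 0, 0, 0, 0, 0, 0, 0, 0], "ty": [-0.0082, 0, 0, 0, 0, 0, 0, 0, 0, 0], "tz": [0, 0.015, 0.015, 0.015, 0.015, 0.015, 0.015, 0.015, 0.02, 0], "turn": [0, -0.1204, -0.1204, -0.1204, -0.1204, -0.1204, -0.1204, -0.1204, 0, 0]},
  jaw=0.07,
  squeeze=20,
)

```text
time: 2.42
position: [0.5834, -0.1163, 0.0941]
tool_rot: [0.852, 0.523, -0.003, -0.003]
ft_force: [-0.4, 0.2, 0.6]
grip_width: 0.0698
grip_force: 0.0
```

```bash
python3 w.py wrist w2; python3 -c "
import numpy as np
from h import *
c=np.load('pics/w2.npy',allow_pickle=True).item()
g=c['img'][:,:,::-1].copy()
cv2.imwrite('pics/w2.png',g)"
```

```text
2.4167 [ 0.5834 -0.1163  0.0941] [ 0.4528  0.8916 -0.0012] [-0.3842  0.6597  1.6096 -0.0007  0.8803  0.0861]
[ 0.6215 -0.0447  0.2553]
```

View pics/w2.png

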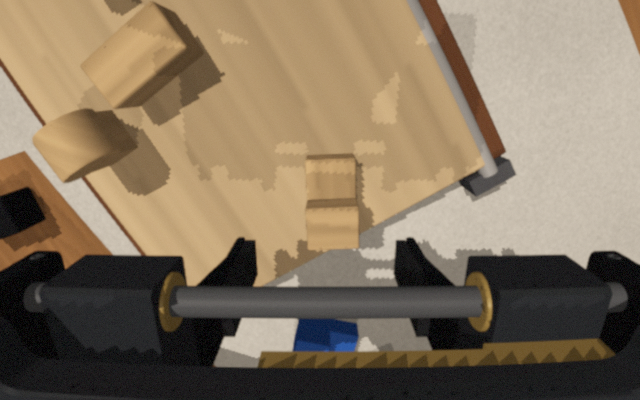

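The wrist view shows the step square to the fingers, with its high top spanning (306..357, 206..248).

```bash
python3 - <<'E'
from h import *
c=np.load("pics/w2.npy",allow_pickle=True).item()
print([onz(c,*p,.069).round(4) for p in[(306,207),(356,207),(358,248),(306,248)]], onz(c,331.5,227.5,.069))
M=np.array([[.4528,.8916],[.8916,-.4528]])
print(M@(onz(c,331.5,227.5,.069)[:2]-[.5834,-.1163]))
print("block", [onz(c,*p,.063).round(4) for p in[(82,67),(145,5),(187,45),(126,108)]])
E
```

```text
[array([ 0.5824, -0.0951,  0.069 ]), array([ 0.6072, -0.1076,  0.069 ]), array([ 0.5975, -0.1306,  0.069 ]), array([ 0.5707, -0.1171,  0.069 ])] [ 0.58956459 -0.11235377  0.069     ]
[0.00630978 0.00370949]
block [array([0.5105, 0.0274, 0.063 ]), array([0.5583, 0.0356, 0.063 ]), array([0.5673, 0.0086, 0.063 ]), array([ 0.52  , -0.0023,  0.063 ])]
```

>>> creep_tool(
  plan={"tx": [0.008, 0, 0, 0, 0], "ty": [0.0037, 0, 0, 0, 0], "tz": [0, 0.0275, 0.0275, 0, 0], "turn": [0, 0, 0, 0, 0]},
  jaw=0.07,
  squeeze=20,
)

```text
time: 2.88
position: [0.5937, -0.1103, 0.0427]
tool_rot: [0.852, 0.524, -0.0, -0.001]
ft_force: [0.3, 0.0, 0.4]
grip_width: 0.07
grip_force: 0.0
```

>>> creep_tool(
  plan={"tx": [0, 0, 0, 0, 0, 0], "ty": [0, 0, 0, 0, 0, 0], "tz": [0, 0, 0, 0, 0, 0], "turn": [0, 0, 0, 0, 0, 0]},
  jaw=0.02,
  squeeze=20,
)

```text
time: 3.38
position: [0.5941, -0.1105, 0.0431]
tool_rot: [0.852, 0.524, 0.0, 0.0]
ft_force: [-0.7, 0.6, -0.4]
grip_width: 0.0379
grip_force: 0.0
```

>>> creep_tool(
  plan={"tx": [0, 0, 0, 0, 0], "ty": [0, 0, 0, 0, 0], "tz": [0.003, 0, 0, 0, 0], "turn": [0, 0, 0, 0, 0]},
  jaw=0.02,
  squeeze=20,
)

```text
time: 3.8
position: [0.5941, -0.1105, 0.0398]
tool_rot: [0.852, 0.524, 0.0, 0.0]
ft_force: [-0.1, 0.4, 3.6]
grip_width: 0.0299
grip_force: 20.0
```

>>> creep_tool(
  plan={"tx": [0, 0, 0, 0], "ty": [0, 0, 0, 0], "tz": [-0.04, -0.04, -0.04, 0], "turn": [0, 0, 0, 0]},
)

```text
time: 4.13
position: [0.5986, -0.1121, 0.1668]
tool_rot: [0.852, 0.524, 0.004, 0.006]
ft_force: [0.2, -1.1, 0.3]
grip_width: 0.0303
grip_force: 20.0
```

>>> creep_tool(
  plan={"tx": [-0.0398, -0.0398, -0.0398, -0.0398, -0.0398, -0.0398, -0.0398, 0], "ty": [0.0028, 0.0028, 0.0028, 0.0028, 0.0028, 0.0028, 0.0028, 0], "tz": [0, 0, 0, 0, 0, 0, 0, 0], "turn": [0, 0, 0, 0, 0, 0, 0, 0]},
)

```text
time: 4.8
position: [0.4831, -0.3757, 0.1591]
tool_rot: [0.854, 0.521, -0.001, 0.002]
ft_force: [-0.2, -0.1, -0.5]
grip_width: 0.03
grip_force: 20.0
```

```bash
python3 w.py wrist w3; python3 w.py scene s3
```

```text
4.8 [ 0.4831 -0.3757  0.1591] [ 0.457   0.8894 -0.0044] [-0.8418  0.5843  1.5295 -0.0037  1.0238 -0.3652]
[ 0.5202 -0.3031  0.32  ]
4.85 [ 0.4839 -0.372   0.1589] [ 0.4566  0.8897 -0.0009] [-0.8379  0.5836  1.5318 -0.0007  1.0253 -0.3633]
[ 1.1522 -0.5204  0.6056]
```

```bash
python3 - <<'E'
import cv2,numpy as np
a=cv2.imread("pics/w3.png");b=cv2.imread("pics/s3.png")[130:330,90:290];b=cv2.resize(b,(400,400),interpolation=cv2.INTER_CUBIC)
cv2.imwrite("pics/j3.png",np.hstack([a,b])[:, 240:]) if 0 else cv2.imwrite("pics/j3.png",np.hstack([cv2.resize(a,(400,250)),cv2.resize(b,(250,250))]))
E
```

```text
(no output)
```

View pics/j3.png

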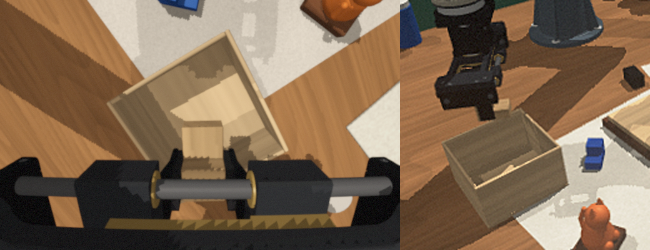

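The wrist view shows the step held over the bin. The rim corners are at (173,165), (365,48) and (456,240).

```bash
python3 - <<'E'
from h import *
c=np.load("pics/w3.npy",allow_pickle=True).item()
P=[onz(c,*p,.09) for p in[(173,165),(365,48),(456,240)]];print(np.round(P,4),(P[0]+P[2])/2)
E
```

```text
[[ 0.4081 -0.2998  0.09  ]
 [ 0.5533 -0.2932  0.09  ]
 [ 0.5568 -0.4379  0.09  ]] [ 0.48247028 -0.36887222  0.09      ]
```

Bin centre is (0.4825, -0.369) with sides of about 0.146. I'm over it, so I lower and release.

>>> creep_tool(
  plan={"tx": [0, 0, 0, 0, 0], "ty": [0, 0, 0, 0, 0], "tz": [0.037, 0.037, 0.037, 0, 0], "turn": [0, 0, 0, 0, 0]},
)

```text
time: 5.32
position: [0.4845, -0.3647, 0.0462]
tool_rot: [0.851, 0.524, -0.001, -0.004]
ft_force: [0.7, -0.6, -1.0]
grip_width: 0.0304
grip_force: 20.0
```

>>> creep_tool(
  plan={"tx": [0, 0, 0, 0], "ty": [0, 0, 0, 0], "tz": [0, 0, 0, 0], "turn": [0, 0, 0, 0]},
  jaw=0.055,
)

```text
time: 5.65
position: [0.4867, -0.3689, 0.0511]
tool_rot: [0.852, 0.524, 0.0, 0.002]
ft_force: [-0.6, 0.6, 0.3]
grip_width: 0.0489
grip_force: 0.0
```

>>> creep_tool(
  plan={"tx": [0, 0, 0, 0], "ty": [0, 0, 0, 0], "tz": [-0.04, -0.04, -0.04, 0], "turn": [0, 0, 0, 0]},
  jaw=0.055,
)

```text
time: 5.98
position: [0.4897, -0.3722, 0.1783]
tool_rot: [0.852, 0.524, 0.002, 0.009]
ft_force: [1.1, -0.2, 0.1]
grip_width: 0.0548
grip_force: 0.0
```

```bash
python3 w.py wrist w4
```

```text
5.9833 [ 0.4897 -0.3722  0.1783] [ 0.4512  0.8924 -0.0064] [-0.8314  0.5584  1.5168  0.0002  1.0478 -0.3634]
[ 0.5244 -0.298   0.339 ]
```

>>> creep_tool(
  plan={"tx": [0.037, 0.037, 0.037, 0.037, 0.037, 0.037, 0.037, 0.037, 0.037, 0.0367, 0, 0, 0, 0, 0, 0, 0, 0, 0], "ty": [-0.0133, -0.0133, -0.0133, -0.0133, -0.0133, -0.0133, -0.0133, -0.0133, -0.0133, -0.0133, 0, 0, 0, 0, 0, 0, 0, 0, 0], "tz": [0, 0, 0, 0, 0, 0, 0, 0, 0, 0, 0, 0, 0, 0, 0, 0, 0, 0, 0], "turn": [0, 0, 0, 0, 0, 0, 0, 0, 0, 0, 0.1226, 0.1226, 0.1226, 0.1226, 0.1226, 0.1226, 0.1226, 0.1226, 0]},
  jaw=0.07,
)

```text
time: 7.62
position: [0.5331, 0.0221, 0.1684]
tool_rot: [0.998, 0.06, -0.0, -0.0]
ft_force: [0.5, -0.5, -0.2]
grip_width: 0.0701
grip_force: 0.0
```

```bash
python3 w.py wrist w5;  python3 - <<'E'
import cv2,numpy as np
a=cv2.imread("pics/w5.png");b=cv2.imread("pics/w4.png")
cv2.imwrite("pics/j5.png",np.vstack([cv2.resize(a,(640,400)),cv2.resize(b,(320,200)).repeat(1,0) if 0 else np.hstack([cv2.resize(b,(320,200)),np.zeros((200,320,3),np.uint8)])]))
E
```

```text
7.6167 [0.5331 0.0221 0.1684] [ 0.9929  0.1193 -0.0007] [-0.1681  0.48    1.7167  0.      0.9456  1.283 ]
[0.6138 0.0314 0.3295]
```

View pics/j5.png

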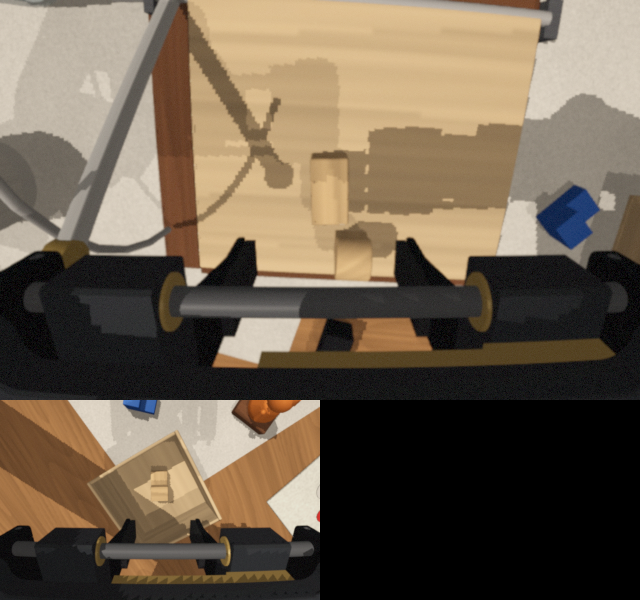

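The step lies in the bin. The block's top in this view spans (311..347, 158..227), nearly square to the fingers.

```bash
python3 - <<'E'
from h import *
c=np.load("pics/w5.npy",allow_pickle=True).item()
P=np.array([onz(c,*p,.063) for p in[(311,158),(346.5,158),(347.5,225),(313,228)]])
e=P[0]-P[3];m=P.mean(0);print(P.round(4),m,np.arctan2(e[1],e[0]))
d=m[:2]-[.5331,.0221];print(np.array([[.9929,.1193],[.1193,-.9929]])@d)
# pull, free/hinge corners
Q=[onz(c,*p,.083) for p in[(336,233),(370,231)]];print("pull top far edge",np.round(Q,4))
for p in[(553,12),(181,2),(497,278),(203,268)]:print(onz(c,*p,.033))
E
```

```text
[[0.5629 0.0362 0.063 ]
 [0.5662 0.0094 0.063 ]
 [0.5121 0.0011 0.063 ]
 [0.5062 0.0285 0.063 ]] [0.53685721 0.01881783 0.063     ] 0.1355298299122674
[0.00333898 0.0037071 ]
pull top far edge [[ 0.5123  0.0111  0.083 ]
 [ 0.5169 -0.014   0.083 ]]
[ 0.69780699 -0.14015405  0.033     ]
[0.66748165 0.15001752 0.033     ]
[ 0.46305606 -0.15327993  0.033     ]
[0.44110522 0.12697909 0.033     ]
```

>>> creep_tool(
  plan={"tx": [0.0033, 0, 0, 0, 0, 0], "ty": [0.0037, 0, 0, 0, 0, 0], "tz": [0.01, 0.039, 0.039, 0.039, 0, 0], "turn": [0, 0, 0, 0, 0, 0]},
  jaw=0.07,
)

```text
time: 8.17
position: [0.5363, 0.0187, 0.0385]
tool_rot: [0.998, 0.062, -0.003, -0.001]
ft_force: [0.0, 0.5, 1.0]
grip_width: 0.0705
grip_force: 0.0
```

>>> creep_tool(
  plan={"tx": [0, 0, 0, 0, 0, 0, 0, 0, 0, 0], "ty": [0, 0, 0, 0, 0, 0, 0, 0, 0, 0], "tz": [0, 0, 0, 0, 0, 0, 0, 0, 0, 0], "turn": [0, 0, 0, 0, 0, 0, 0, 0, 0, 0]},
  jaw=0.02,
  squeeze=20,
)

```text
time: 9.0
position: [0.5376, 0.0187, 0.042]
tool_rot: [0.998, 0.061, 0.0, 0.0]
ft_force: [-0.7, 0.1, 3.3]
grip_width: 0.03
grip_force: 20.0
```

>>> creep_tool(
  plan={"tx": [0, 0, 0, -0.0117, -0.0117, -0.0117, -0.0117, -0.0117, -0.0117, -0.0117, -0.0117, -0.0117, -0.0117, 0, 0], "ty": [0, 0, 0, 0.0378, 0.0378, 0.0378, 0.0378, 0.0378, 0.0378, 0.0378, 0.0378, 0.0378, 0.0378, 0, 0], "tz": [-0.04, -0.04, -0.04, 0, 0, 0, 0, 0, 0, 0, 0, 0, 0, 0, 0], "turn": [0, 0, 0, 0, 0, 0, 0, 0, 0, 0, 0, 0, 0, 0, 0]},
)

```text
time: 10.25
position: [0.4665, -0.373, 0.161]
tool_rot: [0.998, 0.059, 0.0, 0.0]
ft_force: [-0.8, 0.5, -0.8]
grip_width: 0.0298
grip_force: 20.0
```

>>> creep_tool(
  plan={"tx": [0, 0, 0, 0, 0], "ty": [0, 0, 0, 0, 0], "tz": [0.035, 0.035, 0.03, 0, 0], "turn": [0, 0, 0, 0, 0]},
)

```text
time: 10.67
position: [0.4664, -0.368, 0.0601]
tool_rot: [0.998, 0.062, -0.002, -0.002]
ft_force: [-0.0, -0.0, 0.3]
grip_width: 0.0301
grip_force: 20.0
```

>>> creep_tool(
  plan={"tx": [0, 0, 0, 0, 0], "ty": [0, 0, 0, 0, 0], "tz": [0, 0, 0, 0, 0], "turn": [0, 0, 0, 0, 0]},
  jaw=0.055,
)

```text
time: 11.08
position: [0.4678, -0.3712, 0.0629]
tool_rot: [0.998, 0.061, 0.001, 0.001]
ft_force: [0.5, 0.8, -0.3]
grip_width: 0.0523
grip_force: 0.0
```

>>> creep_tool(
  plan={"tx": [0, 0, 0, 0, 0], "ty": [0, 0, 0, 0, 0], "tz": [-0.04, -0.04, -0.04, 0, 0], "turn": [0, 0, 0, 0, 0]},
  jaw=0.055,
)

```text
time: 11.5
position: [0.4687, -0.3723, 0.1851]
tool_rot: [0.998, 0.061, 0.002, 0.003]
ft_force: [-0.6, -0.1, -0.5]
grip_width: 0.0547
grip_force: 0.0
```

```bash
python3 w.py wrist w6; python3 w.py scene s6; python3 w.py side d6
python3 - <<'E'
import cv2,numpy as np
a=cv2.imread("pics/w6.png");b=cv2.imread("pics/s6.png");d=cv2.imread("pics/d6.png")
h=lambda x:cv2.resize(x,(400,250))
k=lambda x,r,c:cv2.resize(x[r:r+62,c:c+100],(400,248),interpolation=cv2.INTER_CUBIC)
t=np.vstack([np.hstack([h(a),h(b)]),np.hstack([k(b,137,320),k(d,170,240)])])
cv2.imwrite("pics/j6.png",t)
E
```

```text
11.5 [ 0.4687 -0.3723  0.1851] [0.9926 0.1215 0.0043] [-0.8578  0.5331  1.545   0.      1.0558  0.5912]
[ 0.5484 -0.3618  0.3467]
11.55 [ 0.4674 -0.3709  0.1829] [0.9926 0.1215 0.0014] [-0.8579  0.5356  1.5476 -0.      1.0558  0.5912]
[ 1.1522 -0.5204  0.6056]
11.6 [ 0.4667 -0.3701  0.1814] [ 0.9926  0.1215 -0.0005] [-0.8579  0.5374  1.5491 -0.      1.0559  0.5912]
[0.2945 0.762  0.7614]
```

View pics/j6.png

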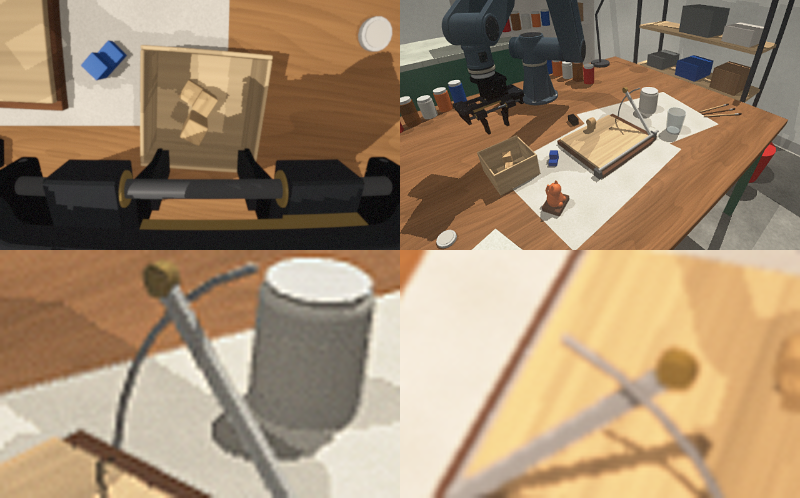

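Both offcuts are in the bin, and the board is clear except for its pull. Now I work out the index slope and hinge line numerically.

```bash
python3 - <<'E'
from h import *
np.set_printoptions(precision=4,suppress=True)
L=lambda n:np.load(f"pics/{n}.npy",allow_pickle=True).item()
s,d,w=L("s6"),L("d6"),L("w5")
S=lambda x,y:(240+x/4-.375,130+y/4-.375)
D=lambda x,y:(240+x/4-.375,110+y/4-.375)
obs={"scene":(s,S(493,78),S(635,325),S(482,57)),"side":(d,D(230,385),D(80,473),D(277,359)),"wrist":(w,(77,230),(168,20),(65,255))}
for yaw in(.06,.075,.09):
    X=np.array([np.cos(yaw),np.sin(yaw),0]);n=np.array([-np.sin(yaw),np.cos(yaw),0])
    for off in (.150,.156):
        for k,(c,*ps) in obs.items():
            P=[]
            for p in ps:
                o,r=ray(c,*p);t=(off+n@np.array([.686,.012,0])-n@o)/(n@r);q=o+t*r;P.append([X@(q-[.686,.012,0]),q[2]])
            P=np.array(P);e=P[0]-P[1];f=P[2]-[0,.027]
            print(yaw,off,k,"bar",np.arctan2(e[1],-e[0]).round(3),"tip",np.arctan2(f[1],-f[0]).round(3),np.hypot(*f).round(4),P[:2].ravel())
# brass blobs in scene
for c,(x,y) in((s,(360,144)),(d,(309,200))):
    i=cv2.cvtColor(c["img"],cv2.COLOR_RGB2HSV)[y-8:y+9,x-8:x+9]
    m=((i[...,1]>110)&(i[...,2]<175)&(i[...,0]>14)&(i[...,0]<32)).astype(np.uint8)
    M=cv2.moments(m,True);print(M["m00"],x-8+M["m10"]/max(1,M["m00"]),y-8+M["m01"]/max(1,M["m00"]))
E
```

```text
0.06 0.15 scene bar 0.77 tip 0.769 0.2198 [-0.1474  0.1684 -0.0135  0.0386]
0.06 0.15 side bar 0.789 tip 0.774 0.2224 [-0.1303  0.1545 -0.0258  0.0491]
0.06 0.15 wrist bar 0.815 tip 0.759 0.215 [-0.1471  0.1633 -0.0235  0.0322]
0.06 0.156 scene bar 0.77 tip 0.741 0.221 [-0.1524  0.1647 -0.0173  0.0338]
0.06 0.156 side bar 0.789 tip 0.786 0.2276 [-0.1324  0.1604 -0.0289  0.056 ]
0.06 0.156 wrist bar 0.815 tip 0.721 0.213 [-0.1507  0.1554 -0.0213  0.018 ]
0.075 0.15 scene bar 0.78 tip 0.787 0.2178 [-0.1434  0.1697 -0.0112  0.0388]
0.075 0.15 side bar 0.785 tip 0.776 0.2188 [-0.1274  0.1527 -0.0233  0.0487]
0.075 0.15 wrist bar 0.829 tip 0.781 0.2142 [-0.1435  0.1661 -0.0214  0.033 ]
0.075 0.156 scene bar 0.78 tip 0.76 0.2188 [-0.1482  0.166  -0.0148  0.034 ]
0.075 0.156 side bar 0.785 tip 0.788 0.2239 [-0.1294  0.1585 -0.0263  0.0555]
0.075 0.156 wrist bar 0.829 tip 0.744 0.212 [-0.147   0.1583 -0.019   0.0187]
0.09 0.15 scene bar 0.791 tip 0.804 0.216 [-0.1395  0.171  -0.0088  0.0389]
0.09 0.15 side bar 0.78 tip 0.778 0.2152 [-0.1245  0.1508 -0.0209  0.0484]
0.09 0.15 wrist bar 0.842 tip 0.802 0.2136 [-0.1401  0.1689 -0.0193  0.0337]
0.09 0.156 scene bar 0.791 tip 0.778 0.2168 [-0.1441  0.1674 -0.0124  0.0342]
0.09 0.156 side bar 0.78 tip 0.791 0.2203 [-0.1264  0.1566 -0.0238  0.0551]
0.09 0.156 wrist bar 0.842 tip 0.766 0.2112 [-0.1435  0.1612 -0.0168  0.0194]
65.0 359.6307692307692 143.13846153846154
55.0 308.6545454545454 200.14545454545456
```

Index slope is about 0.78, consistent across the cameras. Now I move above the pull.

>>> creep_tool(
  plan={"tx": [0.0071, 0.0071, 0.0071, 0.0071, 0.0071, 0.0071, 0.0071, 0.0071, 0.0071, 0, 0, 0], "ty": [-0.0404, -0.0404, -0.0404, -0.0404, -0.0404, -0.0404, -0.0404, -0.0404, -0.0404, 0, 0, 0], "tz": [0, 0, 0, 0, 0, 0, 0, 0, 0, 0, 0, 0], "turn": [0, 0, 0, 0, 0, 0, 0, 0, 0.025, 0.025, 0, 0]},
  jaw=0.06,
  squeeze=25,
)

```text
time: 12.65
position: [0.4858, -0.0016, 0.1804]
tool_rot: [0.999, 0.037, -0.001, -0.0]
ft_force: [-0.1, 0.2, 0.6]
grip_width: 0.0598
grip_force: 0.0
```

```bash
python3 w.py wrist w7; python3 - <<'E'
import cv2,numpy as np
a=cv2.imread("pics/w7.png")
g=cv2.Canny(cv2.GaussianBlur(a,(3,3),0),40,100)
l=cv2.HoughLinesP(g,1,np.pi/360,40,minLineLength=60,maxLineGap=8)
print(sorted([tuple(x[0]) for x in l],key=lambda t:-abs(t[0]-t[2])-abs(t[1]-t[3]))[:14])
E
```

```text
12.65 [ 0.4858 -0.0016  0.1804] [ 0.9973  0.0737 -0.0026] [-0.2335  0.4056  1.8184 -0.0005  0.9201  1.2638]
[0.5671 0.0041 0.3414]
[(np.int32(186), np.int32(1), np.int32(258), np.int32(108)), (np.int32(481), np.int32(193), np.int32(500), np.int32(38)), (np.int32(125), np.int32(24), np.int32(145), np.int32(178)), (np.int32(160), np.int32(6), np.int32(175), np.int32(163)), (np.int32(68), np.int32(117), np.int32(123), np.int32(1)), (np.int32(189), np.int32(4), np.int32(258), np.int32(106)), (np.int32(309), np.int32(229), np.int32(472), np.int32(229)), (np.int32(315), np.int32(221), np.int32(476), np.int32(221)), (np.int32(42), np.int32(99), np.int32(95), np.int32(0)), (np.int32(164), np.int32(2), np.int32(224), np.int32(90)), (np.int32(231), np.int32(351), np.int32(371), np.int32(351)), (np.int32(490), np.int32(112), np.int32(504), np.int32(0)), (np.int32(473), np.int32(249), np.int32(589), np.int32(242)), (np.int32(590), np.int32(239), np.int32(615), np.int32(141))]
```

```bash
python3 - <<'E'
from h import *
np.set_printoptions(precision=4,suppress=True)
c=np.load("pics/w7.npy",allow_pickle=True).item()
for n,a,b in(("right",(481,193),(500,38)),("left",(175,163),(160,6)),("free",(476,221),(315,221)),("free2",(472,229),(309,229))):
    P,Q=onz(c,*a,.033),onz(c,*b,.033);e=Q-P;print(n,P,Q,np.arctan2(e[1],e[0]))
# gradient profile along image of pull: column widths between rows
h=cv2.cvtColor(c["img"],cv2.COLOR_RGB2HSV)
g=cv2.GaussianBlur(cv2.cvtColor(c["img"],cv2.COLOR_RGB2GRAY),(3,3),0)
for v in range(150,226,6): print(v,g[v,270:400:4])
E
```

```text
right [ 0.4874 -0.1455  0.033 ] [ 0.6203 -0.1365  0.033 ] 0.06796238432783507
left [0.495  0.1339 0.033 ] [0.6243 0.1422 0.033 ] 0.06390962826061904
free [ 0.4599 -0.1463  0.033 ] [0.4491 0.005  0.033 ] 1.6420120987083076
free2 [ 0.4516 -0.1441  0.033 ] [0.4406 0.0101 0.033 ] 1.641486533859703
150 [161 160 161 160 160 160 161 160 161 160 160 160 160 159 159 176 179 180
 179 179 179 179 179 179 178 178 147 115 116 115 116 114 115]
156 [161 163 161 162 162 162 161 162 168 164 161 161 162 161 161 167 181 180
 180 180 180 180 180 180 180 180 134 117 117 118 117 117 116]
162 [183 183 179 180 183 182 176 164 165 164 165 164 164 163 163 163 166 164
 164 164 164 164 164 164 164 163 121 120 120 119 119 119 119]
168 [190 190 190 189 190 190 172 170 170 170 170 170 170 170 170 146  99 114
 124 126 126 125 125 126 126 127 126 126 126 125 126 127 127]
174 [190 190 189 189 190 189 180 170 169 170 170 146  99  93  87  86  89  89
  89 105 125 125 126 127 125 125 125 126 126 126 126 126 126]
180 [189 189 188 189 188 189 181 169 169 169 169 135 126 130 128 129 124 120
 120 110 121 126 126 126 126 126 
[... 301 characters left out ...]
 120]
198 [190 191 190 191 191 191 191 192 191 191 191 180 186 190 194 192 184 180
 151 122 126 128 128 129 129 145 128 128 127 127 127 135 136]
204 [188 188 189 189 189 189 189 189 190 189 188 186 195 192 185 184 185 188
 145 126 178 190 190 189 189 189 188 179 189 190 190 189 189]
210 [198 198 198 198 198 197 197 198 198 197 197 180 177 178 181 183 184 180
 136 122 188 197 196 196 196 196 196 196 196 196 195 195 194]
216 [200 200 200 200 200 200 200 200 200 200 199 178 164 164 163 164 166 169
 167 159 198 199 199 199 199 199 199 198 198 199 199 198 199]
222 [ 85  86  86  90  90  89  86  86  86  89  87  90  93  94  91  90  91  92
  91  91  92  89  91  98  99 100 101 102 102 101 101 101 105]
```

```bash
python3 - <<'E'
from h import *
c=np.load("pics/w7.npy",allow_pickle=True).item()
print(onz(c,328.5,200,.08),onz(c,328.5,180,.083))
E
```

```text
[ 0.4851501  -0.00444526  0.08      ] [ 0.50181422 -0.00315239  0.083     ]
```

>>> creep_tool(
  plan={"tx": [-0.001, 0, 0, 0, 0, 0], "ty": [0.003, 0, 0, 0, 0, 0], "tz": [0.012, 0.04, 0.04, 0.04, 0, 0], "turn": [0.007, 0, 0, 0, 0, 0]},
  jaw=0.06,
)

```text
time: 13.2
position: [0.4836, -0.006, 0.0471]
tool_rot: [1.0, 0.031, -0.004, -0.001]
ft_force: [0.5, 0.4, 0.9]
grip_width: 0.0599
grip_force: 0.0
```

>>> creep_tool(
  plan={"tx": [0, 0, 0, 0, 0, 0, 0, 0, 0], "ty": [0, 0, 0, 0, 0, 0, 0, 0, 0], "tz": [0, 0, 0, 0, 0, 0, 0, 0, 0], "turn": [0, 0, 0, 0, 0, 0, 0, 0, 0]},
  jaw=0.015,
  squeeze=25,
)

```text
time: 13.95
position: [0.4866, -0.0059, 0.051]
tool_rot: [0.999, 0.033, 0.001, 0.001]
ft_force: [-2.1, -3.5, 8.7]
grip_width: 0.028
grip_force: 25.0
```

>>> creep_tool(
  plan={"tx": [0.0023, 0.0023, 0.0023, 0.0034, 0.0034, 0.0034, 0.0044, 0.0044, 0.0044], "ty": [0, 0, 0, 0, 0, 0, 0, 0, 0], "tz": [-0.0085, -0.0085, -0.0085, -0.0082, -0.0082, -0.0082, -0.0077, -0.0077, -0.0077], "turn": [0, 0, 0, 0, 0, 0, 0, 0, 0]},
)

```text
time: 14.7
position: [0.5151, -0.004, 0.1229]
tool_rot: [0.999, 0.033, -0.001, 0.001]
ft_force: [1.3, -5.2, -5.5]
grip_width: 0.0279
grip_force: 25.0
```

>>> creep_tool(
  plan={"tx": [0, 0], "ty": [0, 0], "tz": [0, 0], "turn": [0, 0]},
)

```text
time: 14.87
position: [0.5153, -0.004, 0.1231]
tool_rot: [0.999, 0.033, -0.0, 0.001]
ft_force: [-2.3, -5.4, -0.9]
grip_width: 0.0279
grip_force: 25.0
```

>>> creep_tool(
  plan={"tx": [0.0054, 0.0054, 0.0054, 0.0062, 0.0062, 0.0062, 0.007, 0.007, 0.007, 0, 0, 0, 0], "ty": [0, 0, 0, 0, 0, 0, 0, 0, 0, 0, 0, 0, 0], "tz": [-0.007, -0.007, -0.007, -0.0063, -0.0063, -0.0063, -0.0054, -0.0054, -0.0054, 0, 0, 0, 0], "turn": [0, 0, 0, 0, 0, 0, 0, 0, 0, 0, 0, 0, 0]},
)

```text
time: 15.95
position: [0.5702, -0.0003, 0.1788]
tool_rot: [0.999, 0.033, -0.001, 0.001]
ft_force: [-2.9, -4.4, 1.6]
grip_width: 0.0278
grip_force: 25.0
```

```bash
python3 w.py scene s8; python3 w.py side d8;python3 - <<'E'
import cv2,numpy as np
k=lambda x,r,c:cv2.resize(x[r:r+150,c:c+130],(390,450),interpolation=cv2.INTER_CUBIC)
cv2.imwrite("pics/j8.png",np.hstack([k(cv2.imread("pics/s8.png"),130,290),k(cv2.imread("pics/d8.png"),110,240)]))
E
```

```text
15.95 [ 0.5702 -0.0003  0.1788] [ 0.9978  0.0655 -0.0024] [-0.1953  0.5098  1.6151 -0.0027  1.0186  1.3114]
[ 1.1522 -0.5204  0.6056]
16.0 [ 0.5702 -0.0003  0.1788] [ 0.9978  0.0655 -0.0024] [-0.1953  0.5098  1.6152 -0.0027  1.0185  1.3113]
[0.2945 0.762  0.7614]
```

View pics/j8.png

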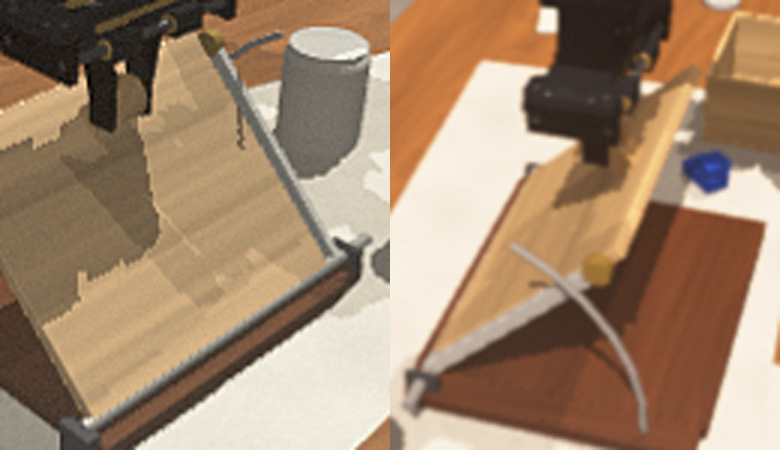

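The view shows the board lifted and held by the fingers on the pull, with its left edge close to parallel with the bar in both pictures. The board's right lower corner is at scene (318,270) and its free edge's right end at side (340,133). I measure the board slope in the same way as I measured the bar.

```bash
python3 - <<'E'
from h import *
np.set_printoptions(precision=4,suppress=True)
L=lambda n:np.load(f"pics/{n}.npy",allow_pickle=True).item()
yaw=.066;X=np.array([np.cos(yaw),np.sin(yaw),0]);n=np.array([-np.sin(yaw),np.cos(yaw),0]);H=np.array([.6845,.007,0])
def hit(c,p,off):
    o,r=ray(c,*p);t=(off-n@(o-H))/(n@r);q=o+t*r;return np.array([X@(q-H),q[2]-.027])
for nm in("s8","d8"):
    c=L(nm);g=cv2.Canny(cv2.GaussianBlur(c["img"],(3,3),0),30,90)
    l=cv2.HoughLinesP(g,1,np.pi/360,25,minLineLength=30,maxLineGap=6)[:,0]
    for a in l:
        u,v=(a[0]+a[2])/2,(a[1]+a[3])/2
        if 230<u<420 and 110<v<280:
            out=[]
            for off in(-.14,.14,.149,.157):
                P,Q=hit(c,a[:2],off),hit(c,a[2:],off);e=P-Q;e=e if e[0]<0 else -e
                # slope and perpendicular offset of the line from the hinge
                th=np.arctan2(e[1],-e[0]);out.append((off,th.round(3),round(1000*float(P@[np.sin(th),np.cos(th)]))))
            out=[o for o in out if .6<o[1]<.95 and abs(o[2])<15]
            if out: print(nm,a.tolist(),[tuple(map(float,o)) for o in out])
# corners
d,s=L("d8"),L("s8")
for off,p in((-.14,(340,133)),(.14,(314,195))):
    q=hit(d,p,off);print("corner",q,np.hypot(*q),np.arctan2(q[1],-q[0])-np.arctan2(6,235))
E
```

```text
s8 [347, 128, 405, 228] [(0.14, 0.768, 6.0), (0.149, 0.768, -3.0), (0.157, 0.768, -12.0)]
s8 [353, 130, 407, 226] [(0.149, 0.787, 7.0), (0.157, 0.787, -1.0)]
s8 [304, 241, 322, 271] [(-0.14, 0.72, 9.0)]
s8 [267, 181, 310, 256] [(-0.14, 0.755, -3.0)]
d8 [245, 239, 307, 205] [(0.149, 0.77, -11.0), (0.157, 0.77, -7.0)]
d8 [257, 226, 288, 208] [(0.14, 0.779, 1.0), (0.149, 0.779, 5.0), (0.157, 0.779, 9.0)]
corner [-0.1619  0.1574] 0.22581330206263095 0.7458085115989705
corner [-0.1641  0.1573] 0.22730814022332524 0.7388446560861218
```

The board measures about 0.767, averaging kinematics and images, and the index about 0.78. I nudge it up a little and settle.

>>> creep_tool(
  plan={"tx": [0.002, 0, 0, 0, 0, 0, 0, 0, 0, 0, 0, 0], "ty": [0, 0, 0, 0, 0, 0, 0, 0, 0, 0, 0, 0], "tz": [-0.0014, 0, 0, 0, 0, 0, 0, 0, 0, 0, 0, 0], "turn": [0, 0, 0, 0, 0, 0, 0, 0, 0, 0, 0, 0]},
)

```text
time: 17.05
position: [0.5715, -0.0002, 0.1797]
tool_rot: [0.999, 0.033, -0.002, 0.001]
ft_force: [-3.3, -6.0, -0.4]
grip_width: 0.0279
grip_force: 25.0
```

```bash
python3 - <<'E'
from rig import robot
import numpy as np
o=robot.get_obs();p=o["position"];print(p,o["joint_velocities"].round(4))
d=np.hypot(np.hypot(p[0]-.4866,p[1]+.0059),p[2]-.051);print(2*np.arcsin(d/2/.204))
E
```

```text
[ 5.71462969e-01 -2.21974046e-04  1.79724294e-01] [ 0.0009 -0.0004  0.0001  0.001  -0.0003 -0.    ]
0.7755939086985724
```

```bash
python3 -c "
from rig import robot
print(robot.hand_in())"
```

```text
the job is handed in; nothing more can be done
None
```

The job is handed in at about 17 s: both offcuts are in the bin and the fingers hold the board steady at about 0.776 rad, against my reading of about 0.78 rad (good to about 0.02) for the index arm; the grader's verdict was not shown.

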